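# Refit and lock the gear cover of a bench proof press

### The arm

A 6-joint arm with a two-finger parallel gripper is mounted at the origin on the work surface. World frame = base frame: x ahead of the robot, y to its left, z up, the work surface at z = 0. Lengths are in m, angles in rad, forces in N, time in s.
With the tool pointing down it reaches from about 0.25 to 0.725 m from the base axis. Payload 4 kg.
Tool frame: the origin (TCP) lies midway between the tips of the shut fingers; the grasp point (between the pads) lies 19 mm behind it; x points along the fingers, y is the direction in which the jaws open and shut, and the axes are right-handed (so a half turn about x gives the same grasp; the last joint's range is limited). The gripper opens to 85 mm and grips with 20 to 120 N. Pads are 22 mm wide; open, the fingers measure 114 mm over their backs; the gripper's body (76 mm by 85 mm) begins 54 mm behind the grasp point. The pads swing forward as they close: fully open they stand 13 mm farther back than shut.
Start: joints at [1.332, 0.241, 0.005, 1.335, 0, 1.571], TCP at [0.118, 0.486, 0.231] pointing down, gripper open.
Joint ranges: [-2.72, 2.72], [-1.05, 1.87], [-1.09, 1.28], [-1.99, 2.15], [-1.42, 1.44], [-3.14, 3.14]. Speed limits (rad/s): [2.79, 2.79, 3.14, 3.14, 3.14, 3.14].

### API

Orientations are given as a unit quaternion [x, y, z, w].
In Python, from workcell import * gives the robot as it stands.
- The arm moves only by the tool play_rows, never from a script. Its argument "plan" is a list of rows, each a list of 7 numbers: the shift along the tool's x, y, z in mm, then the turn, a rotation vector about the tool's x, y, z in rad, then the closure, from -1 (fully open) to 1 (shut). In form: [[x, y, z, rx, ry, rz, grip], ...]. A call has 1 to 20 rows; each row shifts and turns the commanded pose from where the row before left it, along the tool's axes as they then stand; what a row does not reach is not made up. A row lasts 1/12 s, in which the tool goes at most 41.7 mm and 7.16 degrees, less where a joint would pass 70% of its speed; a pose out of reach is approached as far as the arm can. A call with a gripper value outside its range is refused whole. The fingers move at their own pace and stop on an object; the grip force is fixed at half the most. Time passes only in rows, so rows that do not move let the fingers close. It gives the time, the measured TCP pose, the force and the opening at its end, in the units of the state.
- get_obs(): the state, without advancing time (a new reading comes with each control period).
- camera(name): name is "side" or "top"; returns a dict with "frame" (480x640x3 uint8, red, green, blue), "depth" (480x640 float32, m along the optical axis (not along the pixel's ray), 0 where there is no reading), "fx", "fy", "cx", "cy" (pixels), "camera_from_world" (4x4, takes a point from world to camera coordinates). Camera axes: x right, y up, looking along -z (the intrinsics and any distortion apply to the point x, -y, -z); pixel columns grow to the right and rows downward; lengths in m; the calibration is good to about 2 mm. A picture is of the moment at which its call begins.
- job_done(): hands the job in, once; it reports no verdict.
Trained networks look in a picture, given as the dict that the camera call returned (one of the last four; its "shot" number tells which), for a name from the list of things; names that differ only in an ending like _2 or _b are one class to them, and where a whole thing is asked for, a point or a joint stands for the part that bears it (a point fixed in the world has none). Each returns a list of dicts, best first, with "confidence" (0 to 1); they miss things now and then, are a little off and sometimes report something else, mostly with a low value. They report only what shows in the picture. A call takes as long as a camera call. They do not tell look-alikes from the thing itself.
- search_frame(thing, picture): "centre" ([x, y, z] in m, in world coordinates, good to about 4 mm: the middle of the surface that is visible of it).
- pinpoint(thing, picture): "centre" ([x, y, z] in m, in world coordinates, good to about 4 mm: a listed point, or the origin of a listed thing).
The state is a dict: "clock": time; "joint_pos": joint angles; "joint_vel": joint speeds; "tau": joint torques, N m; "eef_pos": TCP position; "tool_rot": TCP orientation; "ft_force": force on the tool from outside, world axes, zero at the start; "ft_torque": the same for the moment, N m; "grip_width": finger opening in m.
Only numpy, scipy, OpenCV 4.12 (cv2) and the standard library are available. Lean on these libraries where they do the work, as an engineer would, in place of code of your own. Each camera call takes 0.05 s, during which the arm holds its last target. There are 200 camera calls.

### The job

Refit the loose grey gear cover on the open gear case of the proof press: lay it flat on the case, slide its tongue fully home under the steel lip, then press its wing stud down until it bottoms and turn it a quarter turn clockwise, so that it catches and stays down when you let go. Press firmly but never force it, 2 kg of push is the most it should ever get, or the sheet metal bends; and leave the tools, tins and other things lying about as they are.

Things in the scene. Friction and masses are not known exactly. Their poses are not given: they have to be found in the camera images.
- cover: Loose gear cover, grey sheet steel, about 0.45 kg, lying right way up on its side flanges. Origin: centre of the underside of its plate (12 mm above the table at the start); x points to the tongue, z up. Plate 180 (x) x 123 (y) x 3 mm. Side flanges, x = -85 to +25, hang 12 mm below the long edges: inner faces at y = +-59.2 mm, flared outwards by 4 mm in the lower half; none at the ends.
- cover_handle (a point): Middle of the cover's handle, a black bar 10 mm thick (x), 14 mm high and 88 mm long, lying across the cover (along y), 4 mm to -x and 38 mm above the cover's origin; 28 mm of free room under the bar. Same axes as the cover. Grip it across its width (along x); the wing stud stands 62 mm to its -x side.
- tongue_tip (a point): Tip of the cover's tongue: a flat 60 mm wide, 3 mm thick extension of the plate, 14 mm long; this point is 104 mm to +x from the cover's origin, at the plate's underside.
- case_seat (a point): Home of the cover's origin, with the cover's axes: centre of the rim of the fixed gear case, 130 mm above the table. The case is a grey open box with gears inside; rim from x = -88 to +110 mm (its -x wall is notched for the stud), outer faces at y = +-57 mm, so the flanges straddle it with 2.2 mm to spare each side. The press's frame and rollers, up to 190 mm high, stand from y = -75 mm on.
- case_lip (a point): Foot of the stop wall at the case's +x end, at rim height, 104 mm to +x from case_seat (same axes). Home, the tongue tip is here. Over the rim a 70 mm wide steel lip reaches from the wall 11 mm to -x, with a 6 mm gap below it. So lay the cover flat on the rim about 18 mm short (to -x), then slide it to +x until the tongue meets the wall.
- stud_head (a point): Wing stud, captive in the cover 66 mm to -x of its origin: top of the wing, on the axis; x along the wing. Steel wing 34 long, 10 thick, 22 mm high on a 36 mm round flange, which turns with it; the spindle's axis is vertical. Up (ready): 53 mm above the cover's origin. Its spring takes 2.5 N plus 0.25 N per mm. Caught and let go, it stays 7 to 18.5 mm lower.
- stud_turn (a joint): Turn of the stud, rad, clockwise from above: 0 ready (stop; wing along the cover), notch at 1.57 (wing across), stop at 1.66. Pressed at 0 with the cover home, its cross pin goes through a slot and bottoms on a firm floor after 10 to 21.5 mm (an adjustable keeper, never the same: feel for the rise above the spring's 5 to 8 N). It turns only within 1.5 mm of the floor; let go at 1.57 it rises 3 mm into the notch.
- press: The fixed bench proof press, green and steel, with its gear case. Origin: on the table under the middle of the gear case, 130 mm below case_seat, same axes. Its bed, cylinder and hand wheel reach 0.6 m to its -y side.
- planer_block: Bystander: flat wooden block 90 by 150 by 44 mm, on the table. Origin: centre of its underside.
- composing_stick: Bystander: steel composing stick with a few pieces of type, 55 by 250 by 17 mm. Origin: centre of its underside.
- screwdriver: Bystander: screwdriver, 190 mm long, lying along its own x. Origin: centre of its underside.
- ink_tin: Bystander: round ink tin, 84 mm across, 55 mm high. Origin: centre of its underside.
- oil_can: Bystander: slim oil bottle, 56 mm across, 100 mm high. Origin: centre of its underside.
- brayer: Bystander: hand roller 114 mm wide, 40 mm high, 170 mm long with its wooden handle. Origin: on the table under the roller.
- quoin_key: Bystander: T-shaped steel key, 90 by 75 by 10 mm, lying on the bed of the press. Origin: centre of its underside.
Not all that is in view belongs to the job. There is more than one size of the cover; the one meant has the size given above.

How it is judged:
By the outcome, as a careful person would: the job done as asked, in the order asked, and still so for the second after the job is handed in, with the robot touching nothing.
It also fails if it takes over 69 s, if anything falls off the work surface, if the arm or the gripper's body presses on something with over 40 N, if the wrist force passes 120 N, or if a joint passes its speed limit or range.

## Working session

There is one attempt and no reset: what is moved stays moved. The work goes in short steps, Python scripts to look and compute and a tool call to move; the robot and the scene stay as the last step left them, time stands still between calls to the robot, and variables do not carry over. Pictures are saved under pics/ and viewed, about 8 in all and at most 12, crops included, and the job is handed in when it is done.

Besides the shell and the picture viewer there is one more tool, called after "Call:" as a command line: name --pt "numbers of a row" for each row, then --argument value for the rest. play_rows: Moves the arm, as the interface text tells. Its arguments: {"type":"object","properties":{"plan":{"type":"array","items":{"type":"array","items":{"type":"number"}}}},"required":["plan"]}

```bash
mkdir -p pics; ls; cat > h.py <<'E'
from workcell import *
import numpy as np, cv2
from scipy.spatial.transform import Rotation as R
def save(p,n,crop=None,scale=1):
    im=p["frame"][:,:,::-1]
    if crop: im=im[crop[1]:crop[3],crop[0]:crop[2]]
    if scale!=1: im=cv2.resize(im,None,fx=scale,fy=scale,interpolation=cv2.INTER_CUBIC)
    cv2.imwrite("pics/"+n,im)
def cloud(p):
    d=p["depth"];v,u=np.indices(d.shape)
    c=np.stack([(u-p["cx"])/p["fx"]*d,-(v-p["cy"])/p["fy"]*d,-d],-1)
    T=np.linalg.inv(p["camera_from_world"])
    w=c@T[:3,:3].T+T[:3,3]; w[d==0]=np.nan
    return w
def proj(p,X):
    c=p["camera_from_world"]@np.append(X,1)
    return p["cx"]+p["fx"]*c[0]/-c[2], p["cy"]-p["fy"]*c[1]/-c[2]
E
python3 - <<'E'
from h import *
o=get_obs();print(o["clock"],o["eef_pos"],o["tool_rot"],o["ft_force"])
for n in("top","side"):
    p=camera(n);save(p,n+"0.png")
    for t in("cover","cover_handle","tongue_tip","stud_head","case_seat","case_lip","press","planer_block","ink_tin","oil_can","brayer","composing_stick","screwdriver"):
        print(n,t,[(np.round(r["centre"],3).tolist(),round(r["confidence"],2),[int(a) for a in proj(p,r["centre"])]) for r in pinpoint(t,p)[:3]])
E
```

```text
pics
0.0 [0.11813827 0.48519656 0.23039426] [ 0.08348026  0.70215697 -0.08496717  0.70198805] [-0.35717729 -0.68204309  0.27966862]
top cover [([0.261, -0.238, 0.013], 0.93, [439, 363]), ([0.283, 0.212, 0.012], 0.68, [250, 353]), ([0.496, 0.272, 0.012], 0.58, [228, 264])]
top cover_handle [([0.28, 0.216, 0.036], 0.96, [247, 355]), ([0.266, -0.234, 0.067], 0.77, [445, 363]), ([0.494, 0.272, 0.05], 0.68, [226, 263])]
top tongue_tip [([0.6, 0.288, 0.014], 0.86, [223, 222]), ([0.12, -0.248, 0.018], 0.83, [447, 426]), ([0.224, 0.171, 0.01], 0.59, [267, 379])]
top stud_head [([0.353, -0.23, 0.087], 0.69, [444, 324]), ([0.324, 0.24, 0.049], 0.61, [237, 336]), ([0.433, 0.266, 0.064], 0.52, [226, 288])]
top case_seat [([0.595, -0.066, 0.128], 0.64, [373, 214])]
top case_lip []
top press [([0.598, -0.065, -0.001], 0.82, [364, 226])]
top planer_block [([0.793, 0.064, -0.001], 0.84, [314, 152])]
top ink_tin [([0.468, 0.539, -0.001], 0.72, [119, 275])]
top oil_can [([0.571, 0.543, -0.002], 0.71, [121, 234])]
top brayer [([0.655, 0.468, -0.001], 0.8, [154, 202])]
top composing_stick [([0.729, 0.29
[... 673 characters left out ...]
ide case_seat [([0.593, -0.063, 0.126], 0.74, [392, 236]), ([0.599, -0.07, -0.001], 0.17, [392, 282])]
side case_lip [([0.699, -0.056, 0.127], 0.67, [425, 223])]
side press [([0.6, -0.068, 0.0], 0.56, [391, 281]), ([0.593, -0.068, 0.129], 0.55, [393, 236])]
side planer_block [([0.6, -0.07, -0.004], 0.22, [392, 283])]
side ink_tin [([0.465, 0.544, 0.002], 0.6, [240, 196])]
side oil_can [([0.573, 0.547, 0.002], 0.74, [271, 189]), ([0.654, 0.465, 0.002], 0.52, [304, 193])]
side brayer [([0.656, 0.467, 0.004], 0.89, [305, 192])]
side composing_stick [([0.727, 0.291, 0.006], 0.74, [353, 208]), ([0.574, 0.542, 0.003], 0.59, [272, 189])]
side screwdriver [([0.432, 0.474, -0.003], 0.76, [239, 209])]
```

View pics/top0.png

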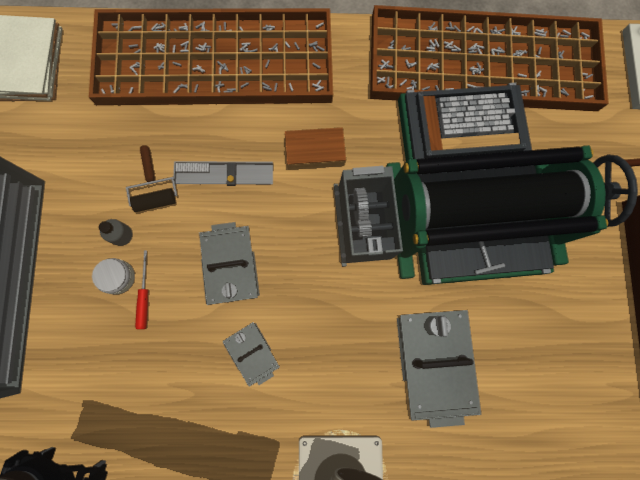

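View pics/side0.png

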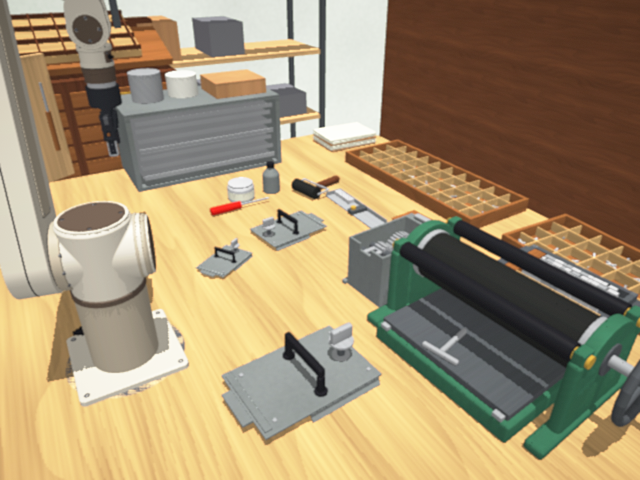

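```bash
python3 - <<'E'
from h import *
p=camera("top");w=cloud(p);x,y,z=w[...,0],w[...,1],w[...,2]
m=(abs(x-.5)<.13)&(abs(y-.272)<.1)
print(np.percentile(z[m&(z>.008)&(z<.03)],[5,50,95]), np.percentile(z[m&(z<.008)],[5,50,95]))
q=w[m&(z>.009)&(z<.022)];r=cv2.minAreaRect((q[:,:2]*1000).astype(np.float32));print("cover",len(q),r)
m=(x>.45)&(x<.75)&(y>-.135)&(y<.02)
print("case zhist",np.histogram(z[m],bins=np.arange(0,.2,.01)))
q=w[m&(z>.122)&(z<.137)];
for row in np.arange(.49,.73,.015):
    s=q[abs(q[:,0]-row)<.004]
    if len(s): print(round(row,3),len(s),np.round([s[:,1].min(),s[:,1].max()],4),np.round(s[:,2].mean(),4))
print(q[:,0].min(),q[:,0].max())
np.save("top.npy",w)
save(p,"case.png",(320,140,440,290),5)
save(p,"case.png",(320,150,440,280),4)
E
```

```text
[0.01176916 0.01503272 0.01868385] [-3.25949206e-03 -4.82971870e-05  3.33574908e-03]
cover 3462 ((502.58935546875, 274.2760925292969), (194.12046813964844, 126.62400817871094), 8.48083782196045)
case zhist (array([1299,  826,  115,  119,  152,  145,  184,  366,  265,  905,  579,
        432,  630,  499,   47,    0,   14,   16,    5]), array([0.  , 0.01, 0.02, 0.03, 0.04, 0.05, 0.06, 0.07, 0.08, 0.09, 0.1 ,
       0.11, 0.12, 0.13, 0.14, 0.15, 0.16, 0.17, 0.18, 0.19]))
0.505 38 [-0.0553 -0.0173] 0.1292
0.52 27 [-0.1289 -0.0155] 0.1299
0.535 22 [-0.1279 -0.0134] 0.1283
0.55 16 [-0.1256 -0.0134] 0.1302
0.565 19 [-0.1266 -0.0113] 0.1289
0.58 19 [-0.1247 -0.0095] 0.1285
0.595 20 [-0.1226 -0.0077] 0.1293
0.61 19 [-0.1208 -0.0074] 0.1291
0.625 21 [-0.1192 -0.0051] 0.1282
0.64 17 [-0.1175 -0.0037] 0.1277
0.655 19 [-0.1175 -0.0034] 0.129
0.67 22 [-0.1158 -0.0011] 0.129
0.685 169 [-0.135   0.0007] 0.1289
0.7 76 [-0.1347  0.0008] 0.1308
0.5036856535048644 0.7109771716252684
```

View pics/case.png

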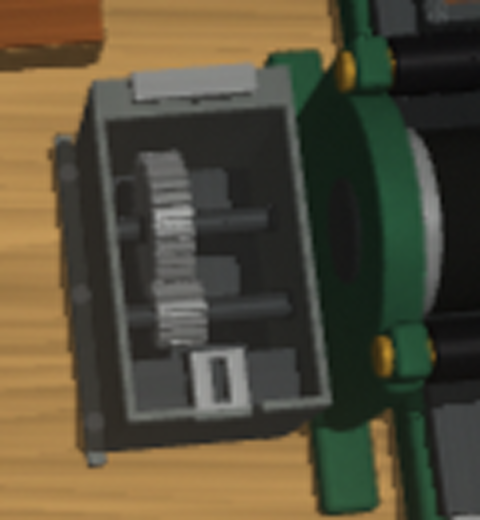

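```bash
cat >> h.py <<'E'
def plan(target=None,yjaw=None):
    """offset to target TCP (world) and to a jaw direction (world yaw of tool y), in tool axes, tool pointing straight down"""
    o=get_obs();T=R.from_quat(o["tool_rot"]);M=T.as_matrix()
    print("t",o["clock"],"tcp",np.round(o["eef_pos"],4),"j",np.round(o["joint_pos"],3),"F",np.round(o["ft_force"],2),"w",round(o["grip_width"],4))
    print("axes x,y,z",np.round(M.T,3).tolist(),"jaw yaw",np.arctan2(M[1,1],M[0,1]))
    if yjaw is not None:
        y=np.array([np.cos(yjaw),np.sin(yjaw),0]);x=np.array([0,0,-1.]);D=np.stack([x,y,np.cross(x,y)],1)
        print("rotvec tool",np.round((T.inv()*R.from_matrix(D)).as_rotvec(),4)); M=D
    if target is not None: print("shift mm (after turn)",np.round(M.T@(np.array(target)-o["eef_pos"])*1000,1))
E
python3 - <<'E'
from h import *
yaw=.14
plan([.492,.2725,.12],yaw);plan([.492,.2725,.12],yaw-np.pi)
E
```

```text
t 1.45 tcp [0.1183 0.4858 0.2313] j [1.332 0.241 0.005 1.335 0.    1.571] F [-0.16  0.07 -0.29] w 0.0851
axes x,y,z [[-0.0, 0.0, -1.0], [0.237, 0.972, 0.0], [0.972, -0.237, -0.0]] jaw yaw 1.3320214216136939
rotvec tool [ 1.192 -0.    -0.   ]
shift mm (after turn) [111.3 340.3 263.4]
t 1.45 tcp [0.1183 0.4858 0.2313] j [1.332 0.241 0.005 1.335 0.    1.571] F [-0.16  0.07 -0.29] w 0.0851
axes x,y,z [[-0.0, 0.0, -1.0], [0.237, 0.972, 0.0], [0.972, -0.237, -0.0]] jaw yaw 1.3320214216136939
rotvec tool [-1.9496  0.     -0.    ]
shift mm (after turn) [ 111.3 -340.3 -263.4]
```

Call:
play_rows --pt "0 0 0 0.1192 0 0 0.06" --pt "0 0 0 0.1192 0 0 0.06" --pt "0 0 0 0.1192 0 0 0.06" --pt "0 0 0 0.1192 0 0 0.06" --pt "0 0 0 0.1192 0 0 0.06" --pt "0 0 0 0.1192 0 0 0.06" --pt "0 0 0 0.1192 0 0 0.06" --pt "0 0 0 0.1192 0 0 0.06" --pt "0 0 0 0.1192 0 0 0.06" --pt "0 0 0 0.1192 0 0 0.06"

```text
clock: 2.28
eef_pos: [0.1183, 0.4858, 0.2313]
tool_rot: [0.465, 0.532, -0.465, 0.532]
ft_force: [-0.3, 0.4, 0.2]
grip_width: 0.0399
```

Call:
play_rows --pt "6 26 20 0 0 0 0.06" --pt "6 26 20 0 0 0 0.06" --pt "6 26 20 0 0 0 0.06" --pt "6 26 20 0 0 0 0.06" --pt "6 26 20 0 0 0 0.06" --pt "6 26 20 0 0 0 0.06" --pt "6 26 20 0 0 0 0.06" --pt "6 26 20 0 0 0 0.06" --pt "6 26 20 0 0 0 0.06" --pt "6 26 20 0 0 0 0.06" --pt "6 26 20 0 0 0 0.06" --pt "6 26 20 0 0 0 0.06" --pt "6 26 20 0 0 0 0.06" --pt "0 0 0 0 0 0 0.06"

```text
clock: 3.45
eef_pos: [0.4935, 0.2723, 0.1518]
tool_rot: [0.465, 0.532, -0.466, 0.533]
ft_force: [-0.3, 0.7, -0.1]
grip_width: 0.0404
```

```bash
python3 - <<'E'
from h import *
p=camera("side");q=camera("top")
for im in(p,q):
  for t in("cover_handle","stud_head","tongue_tip","cover"):
    print(t,[(np.round(r["centre"],4).tolist(),round(r["confidence"],2)) for r in pinpoint(t,im)[:3] if abs(r["centre"][1]-.27)<.05 and r["centre"][0]>.4])
# handle line from initial cloud
w=np.load("top.npy").reshape(-1,3)
m=(abs(w[:,0]-.492)<.03)&(abs(w[:,1]-.2725)<.06)&(w[:,2]>.048)&(w[:,2]<.065)
print(m.sum(),cv2.minAreaRect((w[m][:,:2]*1000).astype(np.float32)),w[m].mean(0))
plan([.492,.2725,.035],.14)
save(p,"s1.png",(180,120,420,300),3)
E
```

```text
cover_handle [([0.4898, 0.277, 0.0522], 0.77)]
stud_head [([0.4303, 0.2638, 0.0652], 0.54)]
tongue_tip [([0.596, 0.2877, 0.0116], 0.88)]
cover [([0.498, 0.2748, 0.0119], 0.59)]
cover_handle [([0.4937, 0.2761, 0.0493], 0.94), ([0.5995, 0.2885, 0.0141], 0.65)]
stud_head []
tongue_tip [([0.5964, 0.286, 0.0146], 0.85)]
cover [([0.4978, 0.2713, 0.0117], 0.95)]
169 ((491.548095703125, 272.70123291015625), (10.222758293151855, 86.59164428710938), 8.929767608642578) [0.49104912 0.2730017  0.05589381]
t 3.95 tcp [0.4887 0.2762 0.1537] j [0.514 0.404 0.03  1.196 0.    1.944] F [0.4  0.45 0.1 ] w 0.0402
axes x,y,z [[0.0, 0.0, -1.0], [0.99, 0.141, 0.0], [0.141, -0.99, -0.0]] jaw yaw 0.14149042931116756
rotvec tool [ 0.0015 -0.0002 -0.0005]
shift mm (after turn) [118.7   2.8   4.1]
```

View pics/s1.png

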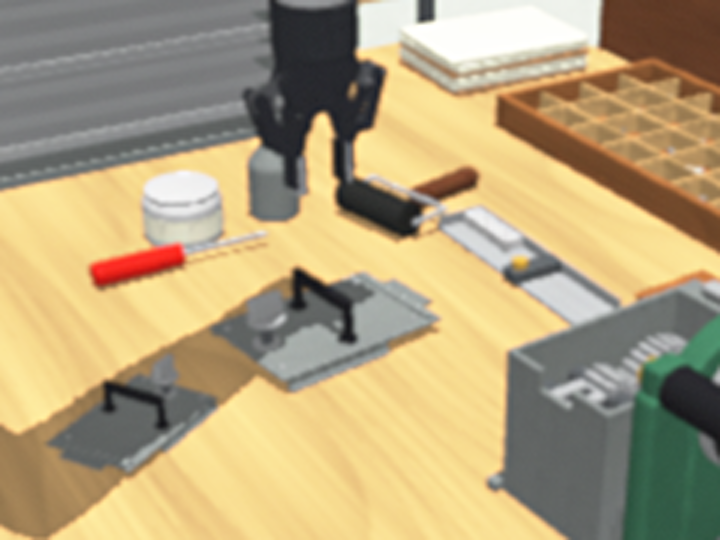

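The picture shows the gripper (at about 320,130) above the target cover (340,320), jaws along its x and clear of the stud. I'll descend now.

Call:
play_rows --pt "0 2.5 3.8 -0.006 0 0 0.06" --pt "20 0 0 0 0 0 0.06" --pt "25 0 0 0 0 0 0.06" --pt "25 0 0 0 0 0 0.06" --pt "25 0 0 0 0 0 0.06" --pt "15 0 0 0 0 0 0.06" --pt "10 0 0 0 0 0 0.06" --pt "0 0 0 0 0 0 0.06" --pt "0 0 0 0 0 0 0.06"

```text
clock: 4.7
eef_pos: [0.4924, 0.2721, 0.0334]
tool_rot: [0.462, 0.535, -0.462, 0.535]
ft_force: [0.9, 0.4, 0.0]
grip_width: 0.04
```

Call:
play_rows --pt "0 0 0 0 0 0 1" --pt "0 0 0 0 0 0 1" --pt "0 0 0 0 0 0 1" --pt "0 0 0 0 0 0 1" --pt "0 0 0 0 0 0 1" --pt "0 0 0 0 0 0 1" --pt "0 0 0 0 0 0 1"

```text
clock: 5.28
eef_pos: [0.493, 0.2727, 0.0347]
tool_rot: [0.463, 0.535, -0.461, 0.535]
ft_force: [-1.7, -0.6, 6.2]
grip_width: 0.0089
```

Call:
play_rows --pt "-2 0 0 0 0 0 1" --pt "-6 0 0 0 0 0 1" --pt "-12 0 0 0 0 0 1" --pt "-25 0 0 0 0 0 1" --pt "-35 0 0 0 0 0 1" --pt "-35 0 0 0 0 0 1" --pt "-35 0 0 0 0 0 1" --pt "-30 0 0 0 0 0 1" --pt "-15 0 0 0 0 0 1" --pt "0 0 0 0 0 0 1" --pt "0 0 0 0 0 0 1"

```text
clock: 6.2
eef_pos: [0.4924, 0.2721, 0.2284]
tool_rot: [0.462, 0.535, -0.462, 0.535]
ft_force: [0.8, 0.1, -4.6]
grip_width: 0.009
```

```bash
python3 - <<'E'
from h import *
p=camera("side");q=camera("top");o=get_obs();
T=R.from_quat(o["tool_rot"]).as_matrix();e=np.array(o["eef_pos"])
for im in(p,q):
  for t in("cover_handle","stud_head","tongue_tip","cover"):
    for r in pinpoint(t,im)[:3]:
      c=np.array(r["centre"])
      if c[2]>.1: print(t,np.round(c,4),"tool",np.round(T.T@(c-e)*1000,1),round(r["confidence"],2))
w=cloud(q).reshape(-1,3);m=(w[:,2]>.145)&(w[:,2]<.19)&(abs(w[:,0]-.5)<.13)&(abs(w[:,1]-.27)<.1)
l=(w[m]-e)@T*1000; 
l=l[(abs(l[:,1])<115)]; print(len(l),np.percentile(l[:,0],[5,50,95])); 
k=l[(abs(l[:,0]-np.median(l[:,0]))<8)];print(cv2.minAreaRect(k[:,1:].astype(np.float32)),np.linalg.lstsq(np.c_[k[:,1:],np.ones(len(k))],k[:,0],rcond=None)[0])
plan([.575,-.068,.25],.095)
save(p,"s2.png",(180,60,420,240),3)
E
```

```text
stud_head [0.4299 0.2634 0.2568] tool [-30.6 -61.8  -0.9] 0.73
cover [0.4966 0.273  0.2073] tool [18.6  5.8 -0.8] 0.65
cover_handle [0.4919 0.2735 0.2422] tool [-16.3   1.1  -1.9] 0.97
stud_head [0.4927 0.2696 0.2432] tool [-17.3   1.3   2. ] 0.23
tongue_tip [0.5951 0.285  0.2041] tool [ 21.4 105.    1.6] 0.68
cover [0.496  0.2708 0.2043] tool [21.6  4.9  1.3] 0.83Traceback (most recent call last):
  File "<stdin>", line 11, in <module>
    return _quantile_unchecked(
        a, q, axis, out, overwrite_input, method, keepdims, weights)
    return _ureduce(a,
                    func=_quantile_ureduce_func,
    ...<5 lines>...
                    overwrite_input=overwrite_input,
                    method=method)
    r = func(a, **kwargs)
    result = _quantile(arr,
                       quantiles=q,
    ...<2 lines>...
                       out=out,
                       weights=wgt)
    slices_having_nans = np.isnan(arr[-1, ...])
                                  ~~~^^^^^^^^^
IndexError: index -1 is out of bounds for axis 0 with size 0
```

```bash
python3 - <<'E'
from h import *
p=camera("side");q=camera("top");o=get_obs();
T=R.from_quat(o["tool_rot"]).as_matrix();e=np.array(o["eef_pos"])
w=cloud(q).reshape(-1,3);w=w[~np.isnan(w[:,0])];l=(w-e)@T*1000
l=l[(l[:,0]<35)&(l[:,0]>5)&(abs(l[:,1])<125)&(abs(l[:,2])<85)]; print(len(l),np.percentile(l[:,0],[5,50,95])) 
k=l[(abs(l[:,0]-np.median(l[:,0]))<6)];print(cv2.minAreaRect(k[:,1:].astype(np.float32)),np.linalg.lstsq(np.c_[k[:,1:],np.ones(len(k))],k[:,0],rcond=None)[0])
for im in(p,q):
  for t in("case_seat","case_lip","press"): print(t,[(np.round(r["centre"],4).tolist(),round(r["confidence"],2)) for r in pinpoint(t,im)[:1]])
# case rim outer edges from first cloud
w=np.load("top.npy").reshape(-1,3);m=(w[:,0]>.5)&(w[:,0]<.68)&(w[:,1]>-.135)&(w[:,1]<.02)&(w[:,2]>.122)&(w[:,2]<.137)
s=w[m]
U=[];L=[]
for a in np.arange(.515,.68,.008):
    g=s[abs(s[:,0]-a)<.004]; U.append((a,g[:,1].max()));L.append((a,g[g[:,1]<-.1][:,1].min()) if (g[:,1]<-.1).any() else (a,np.nan))
for n,E in(("U",U),("L",L)):
    E=np.array(E);E=E[~np.isnan(E[:,1])];c=np.polyfit(E[:,0]-.595,E[:,1],1);print(n,c)
plan([.575,-.068,.25],.095)
save(p,"s2.png",(180,60,420,240),3)
E
```

```text
2329 [17.13069393 20.25454667 28.0158733 ]
((18.09746551513672, 39.06798553466797), (81.91703033447266, 210.3873748779297), 73.54495239257812) [ 3.19371631e-03 -5.65619204e-03  2.01934983e+01]
case_seat [([0.5954, -0.067, 0.1293], 0.83)]
case_lip [([0.6995, -0.0546, 0.1257], 0.59)]
press [([0.598, -0.0674, -0.0002], 0.67)]
case_seat [([0.5972, -0.0675, 0.1293], 0.79)]
case_lip [([0.7012, -0.0557, 0.1272], 0.72)]
press [([0.5961, -0.0646, 0.0], 0.84)]
U [ 0.09462983 -0.00825417]
L [ 0.09784254 -0.12240203]
t 7.1 tcp [0.4923 0.2722 0.2284] j [0.505 0.367 0.172 1.376 0.    1.93 ] F [-0.05  0.53 -4.71] w 0.0089
axes x,y,z [[0.0, 0.0, -1.0], [0.989, 0.145, 0.0], [0.145, -0.989, -0.0]] jaw yaw 0.14601023382349862
rotvec tool [ 0.051  -0.0001 -0.0002]
shift mm (after turn) [-21.6  50.1 346.5]
```

View pics/s2.png

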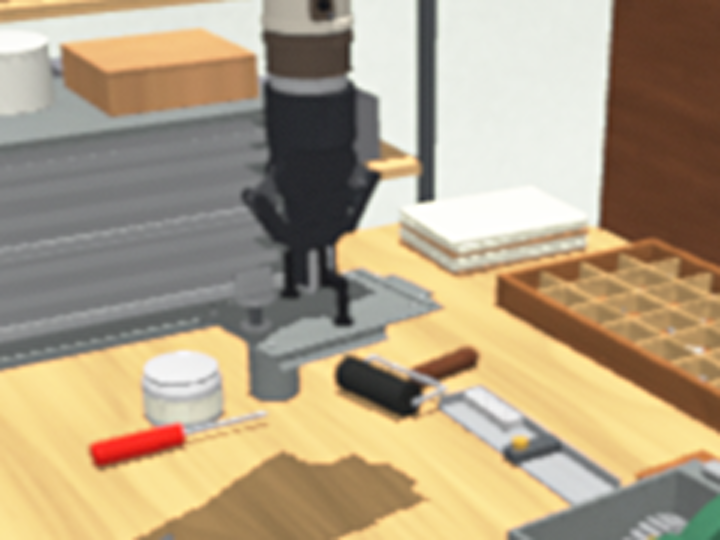

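Call:
play_rows --pt "-6 0 0 0.05 0 0 1" --pt "-6 1.3 9.6 0 0 0 1" --pt "0 3 20 0 0 0 1" --pt "0 4 30 0 0 0 1" --pt "0 5 35 0 0 0 1" --pt "0 5 35 0 0 0 1" --pt "0 5 35 0 0 0 1" --pt "0 5 35 0 0 0 1" --pt "0 5 35 0 0 0 1" --pt "0 5 35 0 0 0 1" --pt "0 5 35 0 0 0 1" --pt "0 4 25 0 0 0 1" --pt "0 2 12 0 0 0 1" --pt "0 0 5 0 0 0 1" --pt "0 0 0 0 0 0 1" --pt "0 0 0 0 0 0 1" --pt "0 0 0 0 0 0 1"

```text
clock: 8.52
eef_pos: [0.5743, -0.0668, 0.2404]
tool_rot: [0.475, 0.524, -0.475, 0.524]
ft_force: [0.6, 0.0, -2.7]
grip_width: 0.0089
```

```bash
python3 - <<'E'
from h import *
p=camera("side");q=camera("top")
for im in(p,q):
  for t in("cover_handle","stud_head","tongue_tip","cover","case_seat","case_lip"):
    print(t,[(np.round(r["centre"],4).tolist(),round(r["confidence"],2)) for r in pinpoint(t,im)[:3] if abs(r["centre"][1]+.06)<.05])
plan([.5746,-.0681,.165],.096)
save(p,"s3.png",(300,120,500,270),4)
E
```

```text
cover_handle [([0.5743, -0.0636, 0.2585], 0.66)]
stud_head [([0.5145, -0.0711, 0.2699], 0.82)]
tongue_tip [([0.6818, -0.0561, 0.2129], 0.91)]
cover [([0.5787, -0.0638, 0.2205], 0.94)]
case_seat [([0.5932, -0.0673, 0.1281], 0.65)]
case_lip [([0.7005, -0.0547, 0.1252], 0.97)]
cover_handle [([0.5748, -0.0641, 0.2555], 0.78)]
stud_head [([0.5153, -0.0715, 0.2696], 0.64)]
tongue_tip [([0.6829, -0.0568, 0.2201], 0.9), ([0.5159, -0.075, 0.2697], 0.19)]
cover [([0.5785, -0.0658, 0.219], 0.57)]
case_seat []
case_lip [([0.7031, -0.0549, 0.1294], 0.73)]
t 9.2167 tcp [ 0.5745 -0.0683  0.2403] j [-0.118  0.396  0.246  1.421 -0.     1.357] F [-0.04 -0.47 -3.97] w 0.0086
axes x,y,z [[-0.0, -0.0, -1.0], [0.995, 0.096, -0.0], [0.096, -0.995, -0.0]] jaw yaw 0.0958360507510963
rotvec tool [-0.0002 -0.      0.0001]
shift mm (after turn) [75.3  0.1 -0.2]
```

View pics/s3.png

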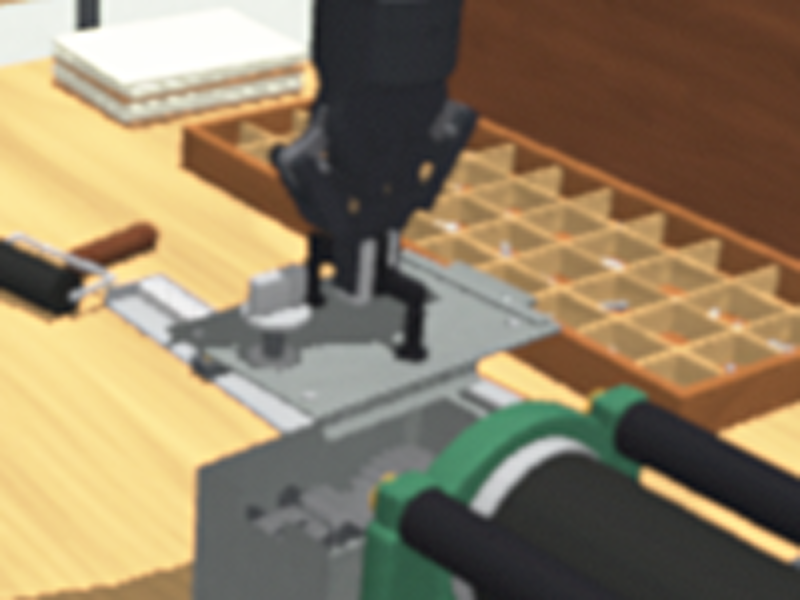

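```bash
python3 - <<'E'
from h import *
q=camera("top");o=get_obs()
T=R.from_quat(o["tool_rot"]).as_matrix();e=np.array(o["eef_pos"])
w=cloud(q).reshape(-1,3);w=w[~np.isnan(w[:,0])];l=(w-e)@T*1000
k=l[(abs(l[:,0]-20.5)<5)&(abs(l[:,1])<125)&(abs(l[:,2])<72)];print(np.median(k[:,0]))
E=[]
for a in range(-84,92,8):
    g=k[abs(k[:,1]-a)<4]
    if len(g)>10: E.append((a,g[:,2].min(),g[:,2].max()));
E=np.array(E);print(np.round(E,1).tolist())
t=k[(abs(k[:,2])<25)];print("x ext",t[:,1].min(),t[:,1].max(), "tongue", k[k[:,1]>99][:,2].min(),k[k[:,1]>99][:,2].max())
# rim +x part and stop wall/lip in the same frame
g=l[(abs(l[:,0]-110.5)<5)&(abs(l[:,2])<80)&(l[:,1]>60)&(l[:,1]<140)]
for a in range(100,140,4):
    s=g[abs(g[:,1]-a)<2]
    if len(s):print(a,len(s),s[:,2].min(),s[:,2].max())
E
```

```text
20.131356590278536
[[-84.0, -62.6, 9.6], [-76.0, -63.6, 10.4], [-68.0, -63.2, -9.6], [-60.0, -62.6, -13.8], [-52.0, -62.2, -13.2], [-44.0, -62.8, 20.7], [-36.0, -62.8, 6.8], [-28.0, -62.5, 5.6], [-20.0, -62.5, 2.8], [-12.0, -62.9, -0.1], [-4.0, -62.7, -5.7], [4.0, -62.7, -6.4], [12.0, -62.7, -7.3], [20.0, -62.4, -4.4], [28.0, -62.1, -4.1], [36.0, -62.8, -7.0], [44.0, -62.2, -7.8], [52.0, -62.5, -6.6], [60.0, -62.6, -3.8], [68.0, -61.9, 1.3], [76.0, -62.8, 6.4], [84.0, -62.1, 6.9]]
x ext -85.97934422624324 108.16635091517095 tongue -30.744791887573687 26.75496622469891
100 6 -57.62997251819036 -53.118544456038855
104 4 -57.396969344694035 -52.5381367256025
108 5 -57.257417286766085 -52.03288768982515
112 5 -56.87949494838203 -51.440446749004195
116 6 -57.698574205956106 -51.08723936070766
120 8 -57.59213791179193 -50.98908787675689
124 12 -57.68462313927269 -36.82010014931687
128 19 -57.341739810053376 -36.12106219626412
132 6 -54.42562124859447 -36.56095313688644
```

Call:
play_rows --pt "10 0 0.7 0 0 0 1" --pt "20 0 0 0 0 0 1" --pt "20 0 0 0 0 0 1" --pt "12 0 0 0 0 0 1" --pt "6 0 0 0 0 0 1" --pt "3 0 0 0 0 0 1" --pt "2 0 0 0 0 0 1" --pt "2 0 0 0 0 0 1" --pt "2 0 0 0 0 0 1" --pt "0 0 0 0 0 0 1" --pt "0 0 0 0 0 0 1"

```text
clock: 10.18
eef_pos: [0.5749, -0.0689, 0.1638]
tool_rot: [0.476, 0.523, -0.475, 0.524]
ft_force: [0.5, -0.3, -4.1]
grip_width: 0.0088
```

Call:
play_rows --pt "2 0 0 0 0 0 1" --pt "2 0 0 0 0 0 1" --pt "2 0 0 0 0 0 1" --pt "1 0 0 0 0 0 1" --pt "0 0 0 0 0 0 1" --pt "0 0 0 0 0 0 1"

```text
clock: 10.68
eef_pos: [0.5745, -0.0689, 0.1561]
tool_rot: [0.475, 0.524, -0.476, 0.523]
ft_force: [-0.8, -0.3, -3.5]
grip_width: 0.0084
```

Flanges entered without side force; now easing down to contact.

Call:
play_rows --pt "1 0 0 0 0 0 1" --pt "1 0 0 0 0 0 1" --pt "0 0 0 0 0 0 1" --pt "0 0 0 0 0 0 1"

```text
clock: 11.02
eef_pos: [0.5745, -0.0689, 0.1542]
tool_rot: [0.475, 0.523, -0.475, 0.523]
ft_force: [-0.1, -0.0, -4.3]
grip_width: 0.0088
```

Call:
play_rows --pt "0.7 0 0 0 0 0 1" --pt "0 0 0 0 0 0 1" --pt "0 0 0 0 0 0 1"

```text
clock: 11.27
eef_pos: [0.5746, -0.0689, 0.1536]
tool_rot: [0.475, 0.523, -0.475, 0.523]
ft_force: [-0.5, -0.1, -3.8]
grip_width: 0.009
```

Call:
play_rows --pt "0.7 0 0 0 0 0 1" --pt "0 0 0 0 0 0 1" --pt "0 0 0 0 0 0 1"

```text
clock: 11.52
eef_pos: [0.5747, -0.0689, 0.153]
tool_rot: [0.475, 0.523, -0.475, 0.523]
ft_force: [0.2, -1.3, -2.3]
grip_width: 0.0086
```

Call:
play_rows --pt "0.7 0 0 0 0 0 1" --pt "0 0 0 0 0 0 1" --pt "0 0 0 0 0 0 1"

```text
clock: 11.77
eef_pos: [0.5747, -0.0689, 0.1528]
tool_rot: [0.476, 0.523, -0.475, 0.524]
ft_force: [-1.5, -0.2, 1.3]
grip_width: 0.0088
```

Call:
play_rows --pt "-0.3 1 0 0 0 0 1" --pt "0 2 0 0 0 0 1" --pt "0 2 0 0 0 0 1" --pt "0 2 0 0 0 0 1" --pt "0 2 0 0 0 0 1" --pt "0 1 0 0 0 0 1" --pt "0 0 0 0 0 0 1" --pt "0 0 0 0 0 0 1"

```text
clock: 12.43
eef_pos: [0.5848, -0.068, 0.1528]
tool_rot: [0.476, 0.523, -0.475, 0.524]
ft_force: [-3.7, -1.0, 3.7]
grip_width: 0.0087
```

Call:
play_rows --pt "0 2 0 0 0 0 1" --pt "0 2 0 0 0 0 1" --pt "0 1 0 0 0 0 1" --pt "0 0 0 0 0 0 1" --pt "0 0 0 0 0 0 1"

```text
clock: 12.85
eef_pos: [0.5895, -0.0675, 0.1528]
tool_rot: [0.475, 0.523, -0.475, 0.523]
ft_force: [-4.8, -0.7, 5.6]
grip_width: 0.0089
```

Call:
play_rows --pt "-0.5 0.7 0 0 0 0 1" --pt "0 0.7 0 0 0 0 1" --pt "0 0 0 0 0 0 1" --pt "0 0 0 0 0 0 1"

```text
clock: 13.18
eef_pos: [0.5911, -0.0673, 0.1528]
tool_rot: [0.475, 0.523, -0.475, 0.523]
ft_force: [-3.8, -0.5, 0.6]
grip_width: 0.0085
```

Call:
play_rows --pt "0 0.7 0 0 0 0 1" --pt "0 0 0 0 0 0 1" --pt "0 0 0 0 0 0 1"

```text
clock: 13.43
eef_pos: [0.5918, -0.0672, 0.1528]
tool_rot: [0.475, 0.523, -0.475, 0.523]
ft_force: [-2.3, -1.1, -0.3]
grip_width: 0.0084
```

Call:
play_rows --pt "0 0.7 0 0 0 0 1" --pt "0 0 0 0 0 0 1" --pt "0 0 0 0 0 0 1"

```text
clock: 13.68
eef_pos: [0.5923, -0.0671, 0.1528]
tool_rot: [0.475, 0.523, -0.475, 0.523]
ft_force: [-1.4, 0.4, 0.6]
grip_width: 0.009
```

Call:
play_rows --pt "0 0.7 0 0 0 0 1" --pt "0 0 0 0 0 0 1" --pt "0 0 0 0 0 0 1"

```text
clock: 13.93
eef_pos: [0.5924, -0.0671, 0.1528]
tool_rot: [0.475, 0.524, -0.476, 0.523]
ft_force: [-4.8, -0.2, 0.8]
grip_width: 0.0087
```

Call:
play_rows --pt "0 0.7 0 0 0 0 1" --pt "0 0 0 0 0 0 1" --pt "0 0 0 0 0 0 1"

```text
clock: 14.18
eef_pos: [0.5924, -0.0671, 0.1528]
tool_rot: [0.475, 0.524, -0.476, 0.523]
ft_force: [-7.8, -0.4, 2.9]
grip_width: 0.0088
```

Call:
play_rows --pt "0 0.5 0 0 0 0 1" --pt "0 0 0 0 0 0 1" --pt "0 0 0 0 0 0 1"

```text
clock: 14.43
eef_pos: [0.5924, -0.0671, 0.1528]
tool_rot: [0.475, 0.524, -0.476, 0.522]
ft_force: [-8.6, -1.1, 2.8]
grip_width: 0.0087
```

Call:
play_rows --pt "0 -1 0 0 0 0 1" --pt "0 0 0 0 0 0 0.3" --pt "0 0 0 0 0 0 0.06" --pt "0 0 0 0 0 0 0.06" --pt "0 0 0 0 0 0 0.06" --pt "0 0 0 0 0 0 0.06" --pt "-10 0 0 0 0 0 0.06" --pt "-25 0 0 0 0 0 0.06" --pt "-25 0 0 0 0 0 0.06" --pt "-10 0 0 0 0 0 0.06" --pt "0 0 0 0 0 0 0.06" --pt "0 0 0 0 0 0 0.06"

```text
clock: 15.43
eef_pos: [0.5936, -0.0671, 0.2235]
tool_rot: [0.476, 0.523, -0.475, 0.524]
ft_force: [0.4, -0.3, -0.5]
grip_width: 0.04
```

```bash
python3 - <<'E'
from h import *
p=camera("side");q=camera("top")
for im in(p,q):
  for t in("cover_handle","stud_head","tongue_tip","cover","case_lip"):
    print(t,[(np.round(r["centre"],4).tolist(),round(r["confidence"],2)) for r in pinpoint(t,im)[:3] if abs(r["centre"][1]+.06)<.05])
o=get_obs();T=R.from_quat(o["tool_rot"]).as_matrix();e=np.array([.5924,-.0671,.1528])
w=cloud(q).reshape(-1,3);w=w[~np.isnan(w[:,0])];l=(w-e)@T*1000
k=l[(l[:,0]<-18)&(l[:,0]>-40)&(abs(l[:,1]+62)<25)&(abs(l[:,2])<25)];print("stud pts",len(k),k.mean(0),cv2.minAreaRect(k[:,1:].astype(np.float32)),np.percentile(k[:,0],[5,50,95]))
plan([.5924-.062*.9954,-.0671-.062*.0958,.19],.096+np.pi/2)
save(p,"s4.png",(320,150,480,270),5)
E
```

```text
cover_handle [([0.5919, -0.0649, 0.1726], 0.91)]
stud_head [([0.5307, -0.071, 0.1811], 0.62)]
tongue_tip [([0.6967, -0.0598, 0.1276], 0.78)]
cover [([0.5964, -0.0659, 0.1315], 0.58)]
case_lip [([0.6973, -0.0524, 0.128], 0.79)]
cover_handle [([0.593, -0.0647, 0.1674], 0.82)]
stud_head [([0.5327, -0.072, 0.1826], 0.75)]
tongue_tip [([0.7004, -0.0552, 0.1325], 0.87), ([0.5325, -0.071, 0.1848], 0.7)]
cover [([0.5988, -0.0639, 0.1295], 0.78)]
case_lip [([0.6994, -0.0543, 0.1298], 0.92)]
stud pts 88 [-27.72979989 -62.7231615   -2.0768843 ] ((-61.95848846435547, -1.3198862075805664), (33.66887664794922, 11.009760856628418), 2.065882682800293) [-31.36205346 -28.62395606 -19.93769992]
t 16.0333 tcp [ 0.5932 -0.0671  0.2228] j [-0.113  0.44   0.268  1.399  0.     1.362] F [0.24 0.13 0.08] w 0.0402
axes x,y,z [[-0.0, 0.0, -1.0], [0.995, 0.096, -0.0], [0.096, -0.995, -0.0]] jaw yaw 0.0959958212658542
rotvec tool [-1.5708e+00 -3.0000e-04  2.0000e-04]
shift mm (after turn) [ 32.8   0.  -62.8]
```

View pics/s4.png

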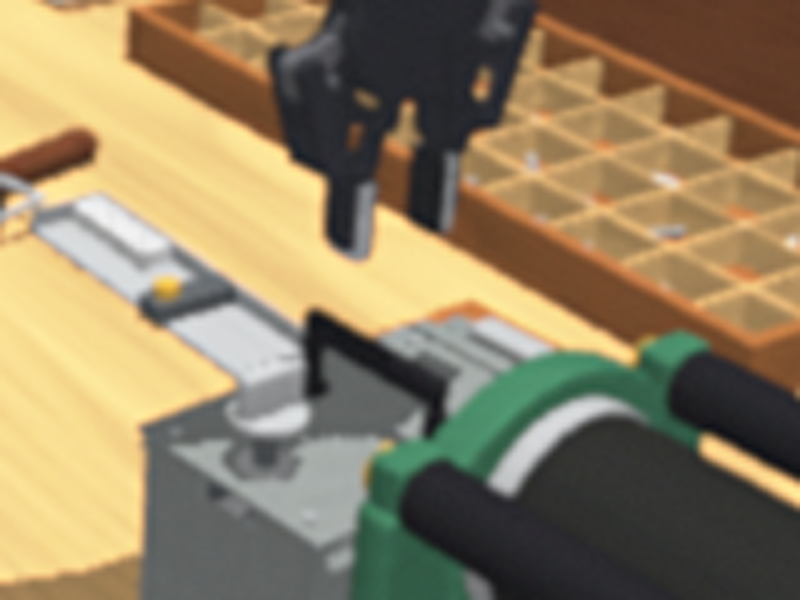

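Call:
play_rows --pt "0 0 0 -0.1208 0 0 0.06" --pt "0 0 0 -0.1208 0 0 0.06" --pt "0 0 0 -0.1208 0 0 0.06" --pt "0 0 0 -0.1208 0 0 0.06" --pt "0 0 0 -0.1208 0 0 0.06" --pt "0 0 0 -0.1208 0 0 0.06" --pt "0 0 0 -0.1208 0 0 0.06" --pt "0 0 0 -0.1208 0 0 0.06" --pt "0 0 0 -0.1208 0 0 0.06" --pt "0 0 0 -0.1208 0 0 0.06" --pt "0 0 0 -0.1208 0 0 0.06" --pt "0 0 0 -0.1208 0 0 0.06" --pt "0 0 0 -0.1208 0 0 0.06" --pt "0 1.3 -20.8 0 0 0 0.06" --pt "0 0 -21 0 0 0 0.06" --pt "0 0 -21 0 0 0 0.06" --pt "0 0 0 0 0 0 0.06" --pt "0 0 0 0 0 0 0.06"

```text
clock: 17.53
eef_pos: [0.5301, -0.0719, 0.2235]
tool_rot: [-0.034, 0.706, 0.034, 0.707]
ft_force: [-0.3, -0.0, -0.1]
grip_width: 0.0402
```

Call:
play_rows --pt "15 0 0 0 0 0 0.06" --pt "15 0 0 0 0 0 0.06" --pt "15 0 0 0 0 0 0.06" --pt "8 0 0 0 0 0 0.06" --pt "4 0 0 0 0 0 0.06" --pt "0 0 0 0 0 0 0.06" --pt "0 0 0 0 0 0 0.06"

```text
clock: 18.12
eef_pos: [0.5312, -0.0718, 0.1663]
tool_rot: [-0.034, 0.706, 0.034, 0.707]
ft_force: [0.3, -0.5, -0.4]
grip_width: 0.0399
```

Call:
play_rows --pt "1 0 0 0 0 0 1" --pt "0 0 0 0 0 0 1" --pt "0 0 0 0 0 0 1" --pt "0 0 0 0 0 0 1" --pt "0 0 0 0 0 0 1" --pt "0 0 0 0 0 0 1" --pt "0 0 0 0 0 0 1"

```text
clock: 18.7
eef_pos: [0.5311, -0.0719, 0.1655]
tool_rot: [-0.034, 0.706, 0.034, 0.707]
ft_force: [0.8, 0.4, 1.9]
grip_width: 0.0083
```

Call:
play_rows --pt "2 0 0 0 0 0 1" --pt "2 0 0 0 0 0 1" --pt "0 0 0 0 0 0 1" --pt "0 0 0 0 0 0 1"

```text
clock: 19.03
eef_pos: [0.5311, -0.0719, 0.1612]
tool_rot: [-0.034, 0.706, 0.034, 0.707]
ft_force: [2.0, -1.3, 3.3]
grip_width: 0.0086
```

Call:
play_rows --pt "2 0 0 0 0 0 1" --pt "2 0 0 0 0 0 1" --pt "1 0 0 0 0 0 1" --pt "0 0 0 0 0 0 1" --pt "0 0 0 0 0 0 1"

```text
clock: 19.45
eef_pos: [0.531, -0.0719, 0.1562]
tool_rot: [-0.034, 0.706, 0.034, 0.707]
ft_force: [3.1, -1.7, 4.7]
grip_width: 0.0086
```

Call:
play_rows --pt "1 0 0 0 0 0 1" --pt "0 0 0 0 0 0 1" --pt "0 0 0 0 0 0 1"

```text
clock: 19.7
eef_pos: [0.531, -0.0719, 0.1552]
tool_rot: [-0.034, 0.706, 0.034, 0.707]
ft_force: [2.7, -0.9, 4.7]
grip_width: 0.0086
```

Call:
play_rows --pt "1 0 0 0 0 0 1" --pt "0 0 0 0 0 0 1" --pt "0 0 0 0 0 0 1"

```text
clock: 19.95
eef_pos: [0.5311, -0.0719, 0.1543]
tool_rot: [-0.034, 0.706, 0.034, 0.707]
ft_force: [3.2, -1.9, 5.4]
grip_width: 0.0084
```

Call:
play_rows --pt "1 0 0 0 0 0 1" --pt "0 0 0 0 0 0 1" --pt "0 0 0 0 0 0 1"

```text
clock: 20.2
eef_pos: [0.531, -0.0719, 0.1533]
tool_rot: [-0.034, 0.706, 0.034, 0.707]
ft_force: [4.0, -1.9, 5.9]
grip_width: 0.0085
```

Call:
play_rows --pt "1 -0.3 0.8 0 0 0 1" --pt "0 0 0 0 0 0 1" --pt "0 0 0 0 0 0 1"

```text
clock: 20.45
eef_pos: [0.5311, -0.0719, 0.152]
tool_rot: [-0.034, 0.707, 0.034, 0.706]
ft_force: [2.5, -0.8, 5.9]
grip_width: 0.0084
```

Call:
play_rows --pt "1 0 0 0 0 0 1" --pt "0 0 0 0 0 0 1" --pt "0 0 0 0 0 0 1"

```text
clock: 20.7
eef_pos: [0.5311, -0.0719, 0.1511]
tool_rot: [-0.034, 0.706, 0.034, 0.706]
ft_force: [2.5, -1.0, 5.7]
grip_width: 0.0086
```

Call:
play_rows --pt "1 0 0 0 0 0 1" --pt "0 0 0 0 0 0 1" --pt "0 0 0 0 0 0 1"

```text
clock: 20.95
eef_pos: [0.5311, -0.0719, 0.1501]
tool_rot: [-0.034, 0.706, 0.034, 0.706]
ft_force: [2.4, -1.0, 6.3]
grip_width: 0.0084
```

Call:
play_rows --pt "1 0 0.6 0 0 0 1" --pt "0 0 0 0 0 0 1" --pt "0 0 0 0 0 0 1"

```text
clock: 21.2
eef_pos: [0.5311, -0.0719, 0.1489]
tool_rot: [-0.034, 0.707, 0.034, 0.706]
ft_force: [0.5, -1.6, 6.1]
grip_width: 0.0083
```

Call:
play_rows --pt "1 0 0.4 0 0 0 1" --pt "0 0 0 0 0 0 1" --pt "0 0 0 0 0 0 1"

```text
clock: 21.45
eef_pos: [0.5311, -0.0719, 0.1479]
tool_rot: [-0.034, 0.707, 0.034, 0.705]
ft_force: [0.2, -1.5, 6.3]
grip_width: 0.0085
```

Call:
play_rows --pt "1 0 0 0 0 0 1" --pt "0 0 0 0 0 0 1" --pt "0 0 0 0 0 0 1"

```text
clock: 21.7
eef_pos: [0.5311, -0.0719, 0.1469]
tool_rot: [-0.034, 0.707, 0.034, 0.705]
ft_force: [-0.5, -1.9, 7.1]
grip_width: 0.0087
```

Call:
play_rows --pt "1 0 0 0 0 0 1" --pt "0 0 0 0 0 0 1" --pt "0 0 0 0 0 0 1"

```text
clock: 21.95
eef_pos: [0.5311, -0.0719, 0.146]
tool_rot: [-0.034, 0.707, 0.034, 0.705]
ft_force: [0.3, -2.6, 7.9]
grip_width: 0.0087
```

Call:
play_rows --pt "0.8 0 0 0 0 0 1" --pt "0 0 0 0 0 0 1" --pt "0 0 0 0 0 0 1"

```text
clock: 22.2
eef_pos: [0.5311, -0.0719, 0.1452]
tool_rot: [-0.034, 0.707, 0.034, 0.705]
ft_force: [-0.2, -1.5, 7.7]
grip_width: 0.0088
```

Call:
play_rows --pt "0.7 0 0 0 0 0 1" --pt "0 0 0 0 0 0 1" --pt "0 0 0 0 0 0 1"

```text
clock: 22.45
eef_pos: [0.5312, -0.0719, 0.145]
tool_rot: [-0.034, 0.707, 0.034, 0.706]
ft_force: [-1.0, -1.1, 9.7]
grip_width: 0.0086
```

Call:
play_rows --pt "0.7 0 0 0 0 0 1" --pt "0 0 0 0 0 0 1" --pt "0 0 0 0 0 0 1"

```text
clock: 22.7
eef_pos: [0.5312, -0.0719, 0.1449]
tool_rot: [-0.034, 0.707, 0.034, 0.706]
ft_force: [-2.6, -1.5, 12.8]
grip_width: 0.0085
```

Call:
play_rows --pt "0 0 0 0.05 0 0 1" --pt "0 0 0 0.1 0 0 1" --pt "0 0 0 0.1 0 0 1" --pt "0 0 0 0.05 0 0 1" --pt "0 0 0 0 0 0 1" --pt "0 0 0 0 0 0 1"

```text
clock: 23.2
eef_pos: [0.5312, -0.0721, 0.145]
tool_rot: [0.072, 0.704, -0.072, 0.703]
ft_force: [-1.5, -2.1, 12.7]
grip_width: 0.0087
```

```bash
python3 -c "
from h import *
o=get_obs();print(o['ft_force'],o['ft_torque']);plan()"
```

```text
[-1.52200824 -2.09395738 12.6805663 ] [-0.31062111  0.38256061  0.04282291]
t 23.2 tcp [ 0.5312 -0.0721  0.145 ] j [-1.340e-01  3.640e-01 -5.400e-02  1.154e+00 -1.000e-03  7.000e-02] F [-1.52 -2.09 12.68] w 0.0087
axes x,y,z [[-0.001, -0.001, -1.0], [0.203, 0.979, -0.001], [0.979, -0.203, -0.001]] jaw yaw 1.3661302910887896
```

Call:
play_rows --pt "0 0 0 0.1 0 0 1" --pt "0 0 0 0.1 0 0 1" --pt "0 0 0 0.1 0 0 1" --pt "0 0 0 0.1 0 0 1" --pt "0 0 0 0.1 0 0 1" --pt "0 0 0 0.1 0 0 1" --pt "0 0 0 0 0 0 1" --pt "0 0 0 0 0 0 1"

```text
clock: 23.87
eef_pos: [0.531, -0.0724, 0.1449]
tool_rot: [0.276, 0.651, -0.278, 0.65]
ft_force: [-2.4, -2.8, 13.6]
grip_width: 0.0083
```

Call:
play_rows --pt "0 0 0 0.1 0 0 1" --pt "0 0 0 0.1 0 0 1" --pt "0 0 0 0.1 0 0 1" --pt "0 0 0 0.1 0 0 1" --pt "0 0 0 0.1 0 0 1" --pt "0 0 0 0.1 0 0 1" --pt "0 0 0 0.06 0 0 1" --pt "0 0 0 0 0 0 1" --pt "0 0 0 0 0 0 1"

```text
clock: 24.62
eef_pos: [0.5306, -0.0726, 0.1449]
tool_rot: [0.472, 0.526, -0.474, 0.525]
ft_force: [-3.8, -2.8, 13.3]
grip_width: 0.0089
```

```bash
python3 -c "
from h import *
o=get_obs();print(o['ft_force'],o['ft_torque']);plan()"
```

```text
[-3.78436134 -2.82003862 13.30682708] [-0.65652139  0.61656531 -0.00891128]
t 24.6167 tcp [ 0.5306 -0.0726  0.1449] j [-0.135  0.364 -0.055  1.154 -0.002  1.33 ] F [-3.78 -2.82 13.31] w 0.0089
axes x,y,z [[-0.003, -0.002, -1.0], [0.994, 0.105, -0.003], [0.105, -0.994, 0.001]] jaw yaw 0.10568432764387581
```

Call:
play_rows --pt "0 0 0 0.02 0 0 1" --pt "0 0 0 0 0 0 1" --pt "-1 0 0 0 0 0 1" --pt "-1 0 0 0 0 0 1" --pt "-1 0 0 0 0 0 1" --pt "0 0 0 0 0 0 1" --pt "0 0 0 0 0 0 1"

```text
clock: 25.2
eef_pos: [0.5306, -0.0726, 0.1467]
tool_rot: [0.477, 0.522, -0.479, 0.52]
ft_force: [0.0, -4.0, 7.0]
grip_width: 0.0085
```

Call:
play_rows --pt "-1 0 0 0 0 0 1" --pt "-0.5 0 0 0 0 0 1" --pt "0 0 0 0 0 0 1" --pt "0 0 0 0 0 0 1"

```text
clock: 25.53
eef_pos: [0.5305, -0.0726, 0.148]
tool_rot: [0.477, 0.522, -0.479, 0.52]
ft_force: [0.0, -3.7, 6.4]
grip_width: 0.0085
```

Call:
play_rows --pt "-1 0 0 0 0 0 1" --pt "0 0 0 0 0 0 1" --pt "0 0 0 0 0 0 1"

```text
clock: 25.78
eef_pos: [0.5306, -0.0726, 0.1482]
tool_rot: [0.477, 0.522, -0.479, 0.52]
ft_force: [-1.6, -4.2, 0.6]
grip_width: 0.0082
```

Call:
play_rows --pt "-0.8 0 0 0 0 0 1" --pt "0 0 0 0 0 0 1" --pt "0 0 0 0 0 0 1"

```text
clock: 26.03
eef_pos: [0.5306, -0.0725, 0.1483]
tool_rot: [0.477, 0.522, -0.48, 0.52]
ft_force: [-0.8, -4.7, -2.9]
grip_width: 0.0084
```

The stud stops 3 mm above the floor and holds, so it is in the notch. Releasing and retreating.

Call:
play_rows --pt "0.5 0 -0.8 0 0 0 1" --pt "0 0 0 0 0 0 0.3" --pt "0 0 0 0 0 0 0.1" --pt "0 0 0 0 0 0 0.1" --pt "0 0 0 0 0 0 0.1" --pt "0 0 0 0 0 0 0.1" --pt "-10 0 0 0 0 0 0.1" --pt "-25 0 0 0 0 0 0.1" --pt "-35 0 0 0 0 0 0.1" --pt "-35 0 0 0 0 0 0.1" --pt "-20 0 0 0 0 0 0.1" --pt "0 0 -25 0 0 0 0.1" --pt "0 0 -35 0 0 0 0.1" --pt "0 0 -35 0 0 0 0.1" --pt "0 0 -35 0 0 0 0.1" --pt "0 0 -35 0 0 0 0.1" --pt "0 0 -20 0 0 0 0.1" --pt "0 0 0 0 0 0 0.1" --pt "0 0 0 0 0 0 0.1"

```text
clock: 27.62
eef_pos: [0.5162, 0.1143, 0.2753]
tool_rot: [0.477, 0.522, -0.477, 0.522]
ft_force: [-0.9, -0.4, 0.6]
grip_width: 0.0384
```

```bash
python3 - <<'E'
from h import *
p=camera("side");q=camera("top")
for im in(p,q):
  for t in("cover_handle","stud_head","tongue_tip","cover","case_lip"):
    print(t,[(np.round(r["centre"],4).tolist(),round(r["confidence"],2)) for r in pinpoint(t,im)[:3] if abs(r["centre"][1]+.06)<.05])
w=cloud(q).reshape(-1,3);w=w[~np.isnan(w[:,0])]
m=(np.hypot(w[:,0]-.531,w[:,1]+.072)<.03)
for lo,hi in((.156,.175),(.176,.195)):
    k=w[m&(w[:,2]>lo)&(w[:,2]<hi)]
    if len(k): print(lo,len(k),k[:,2].mean(),cv2.minAreaRect((k[:,:2]*1000).astype(np.float32)))
a=save(p,"a.png",(320,150,480,270),4)
save(q,"b.png",(320,150,440,270),4)
cv2.imwrite("pics/fin.png",np.hstack([cv2.resize(cv2.imread("pics/a.png"),(420,480)),cv2.resize(cv2.imread("pics/b.png"),(380,480))]))
plan()
E
```

```text
cover_handle [([0.591, -0.0667, 0.1711], 0.6)]
stud_head [([0.5305, -0.0687, 0.166], 0.63)]
tongue_tip [([0.7001, -0.0591, 0.1275], 0.72)]
cover [([0.5977, -0.0668, 0.1322], 0.93)]
case_lip [([0.6986, -0.0522, 0.1256], 0.67)]
cover_handle [([0.5913, -0.0658, 0.1697], 0.66)]
stud_head [([0.5332, -0.0714, 0.164], 0.58)]
tongue_tip [([0.7007, -0.0594, 0.1335], 0.78)]
cover [([0.5988, -0.0683, 0.1271], 0.63)]
case_lip [([0.6987, -0.0543, 0.131], 0.56)]
0.156 79 0.16404493675936502 ((530.2591552734375, -70.79286193847656), (10.346946716308594, 32.229759216308594), 4.276093482971191)
t 28.2167 tcp [0.5164 0.1129 0.2746] j [ 0.215  0.285  0.176  1.462 -0.     1.7  ] F [ 0.12 -0.35  1.11] w 0.0386
axes x,y,z [[-0.0, -0.0, -1.0], [0.996, 0.086, -0.0], [0.086, -0.996, 0.0]] jaw yaw 0.08585459103135257
```

View pics/fin.png

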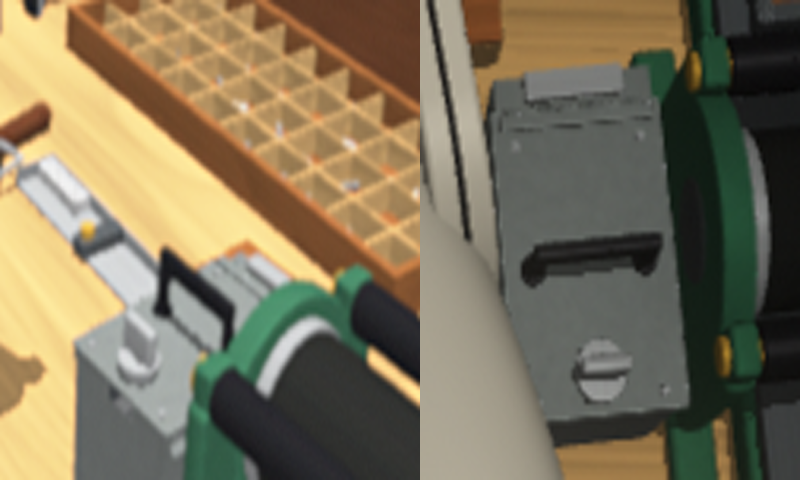

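The picture shows the cover flat with its tongue under the lip (585,80) and the wing across and down (603,367). The gripper is clear, so I'm handing in.

```bash
python3 -c "
from workcell import *
print(job_done())"
```

```text
the job is handed in; nothing more can be done
None
```

The gear cover is refitted and latched, and I handed the job in at about 28 s of the 69 s allowed. `job_done()` gives no verdict.

- **Laying and sliding:** I laid the cover on the case about 18 mm short, then slid it in until the tongue met the stop wall. The tool stopped moving there and the push rose to about 9 N.
- **Stud:** It bottomed about 20.5 mm down. I turned it roughly 1.58 rad clockwise under 13–14 N, the most I measured and below the 2 kg limit. It then rose 3.3 mm and held against a light upward pull.
- **Last checks:** After letting go, the wing lies across the cover and has stayed down. The tongue is under the lip, and the arm touches nothing.
- **One disagreement:** The top camera put the wing 17.4 mm lower than before and the tool reading gave 17.2 mm. The final wing height against the nominal ready height gives 19 mm, just outside the stated 7–18.5 mm. I put that down to camera error.
- **Other things:** I didn't deliberately touch any of the bystanders, but I didn't re-measure their positions at the end.

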